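Make up two cylinder-head kits, driving out the rocker pin

ROBOT

A 6-joint arm with a two-finger parallel gripper is mounted at the origin on the work surface. World frame = base frame: x ahead of the robot, y to its left, z up, the work surface at z = 0. Lengths are in m, angles in rad, forces in N, time in s.
With the tool pointing down it reaches from about 0.375 to 0.9 m from the base axis. Payload 3.1 kg.
Tool frame: the origin (TCP) lies at the very end of the fingers, on their centre line; the grasp point (between the pads) lies 19 mm behind it; z points along the fingers, y is the line along which they close (so a half turn about z gives the same grasp; the last joint's range is limited). The gripper opens to 85 mm and grips with 20 to 120 N. Pads are 22 mm wide; open, the fingers measure 114 mm over their backs; the gripper's body (76 mm by 85 mm) begins 54 mm behind the grasp point. The pads swing forward as they close: fully open they stand 13 mm farther back than shut.
Start: joints at [-1.377, 0.527, 1.433, -0, 1.181, -0.178], TCP at [0.227, -0.582, 0.231] pointing down, gripper open.
Joint ranges: [-3.08, 3.08], [-0.75, 2.2], [0.22, 2.44], [-1.43, 4.57], [0, 2.65], [-2.85, 2.85]. Speed limits (rad/s): [2.79, 2.79, 3.14, 3.14, 3.14, 3.14].

INTERFACE

Orientations are given as a unit quaternion [x, y, z, w].
In Python, from station import bot gives the robot as it stands. The module is installed in compiled form; this text tells all that it offers.
- The arm moves only by the tool send_rows, never from a script. Its argument "steps" is a list of rows, each a list of 4 numbers: the shift along the world's x, y, z in m, then the turn about the world's z in rad. A call has 1 to 20 rows; each row shifts and turns the commanded pose from where the row before left it; what a row does not reach is not made up. A row lasts 1/10 s, in which the tool goes at most 50 mm and 8.59 degrees, less where a joint would pass 70% of its speed; a pose out of reach is approached as far as the arm can. A call is refused whole if a number of a shift passes 0.05 or a number of a turn 0.15, either way. A call with a gripper value outside its range is refused whole. "fingers" is the finger opening in m, from 0 to 0.0854, set as the call begins (left out, the last holds). The fingers move at their own pace and stop on an object; "force" is the grip in N (left out, the last holds). Time passes only in rows, so rows that do not move let the fingers close. It gives the time, the measured TCP pose, the force, the opening and the grip force at its end, in the units of the state.
- bot.get_state(): the state, without advancing time (a new reading comes with each control period).
- bot.read_camera(name): name is "scene" or "top" or "wrist"; returns a dict with "image" (420x560x3 uint8, red, green, blue), "intrinsics" (3x3 intrinsics, pixels), "rvec" (rotation vector, rad) and "tvec" (3), from world to camera coordinates, as OpenCV has them; the wrist camera has in their place "tool_from_camera" (4x4, takes a point from camera to tool coordinates, whose origin is the TCP and whose axes are the flange's). Camera axes: x right, y down, z forward; pixel columns grow to the right and rows downward; lengths in m; the calibration is good to about 2 mm. A picture is of the moment at which its call begins: read the wrist's pose just before it. There is no depth.
- bot.hand_in(): hands the job in; it is judged then, once.
Trained networks look in the newest picture that a camera, given by its name, has taken for a name from the list of things; names that differ only in an ending like _2 or _b are one class to them, and where a whole thing is asked for, a point or a joint stands for the part that bears it (a point fixed in the world has none). Each returns a list of dicts, best first, with "p" (0 to 1); they miss things now and then, are a little off and sometimes report something else, mostly with a low value. They report only what shows in the picture. A call takes as long as a camera call. They do not tell look-alikes from the thing itself.
- bot.search_frame(thing, camera): "point" ([column, row] in pixels, amid what is visible of it).
The state is a dict: "time_s": time; "joint_pos": joint angles; "joint_vel": joint speeds; "tau": joint torques, N m; "tcp_pos": TCP position; "orientation": TCP orientation; "contact_force": force on the tool from outside, world axes, zero at the start; "torque": the same for the moment, N m; "gripper_width": finger opening in m; "finger_force": force on a finger pad.
Only numpy, scipy, OpenCV 4.12 (cv2) and the standard library are available. Lean on these libraries where they do the work, as an engineer would, in place of code of your own. Each camera call takes 0.05 s, during which the arm holds its last target. There are 200 camera calls.

TASK

Make up two kits. Kit one, in the tray beside the bracket: with the punch from the cradle push the loose pin out of the bracket so that it drops into the tray's deep half (never take hold of the pin itself), lay the punch back in its cradle, and stand the large sleeve in the tray's shallow half. Kit two, in the tray with two shallow halves: stand the long bush in one half and the small sleeve in the other, in either arrangement; the short bush is spare, so leave it standing where it is.

Things in the scene. Friction and masses are not known exactly. Their poses are not given: they have to be found in the camera images.
- bracket: Grey aluminium casting bolted to the bench, 36 thick (x) x 60 wide x 80 mm high, feet 104 mm wide in all (y) and 12 mm high. A level through-bore of 22 mm diameter runs along its x axis, bore axis 60 mm above the bench at y = 0. Origin: on the bench under its middle. The punch goes in at the -x face (x = -18 mm); the pin leaves from the +x face (x = +18 mm), beside which tray one stands.
- pin: Plain steel pin, 18 mm diameter, 50 mm long, lying loose in the bracket's bore (no press fit, slides with under 2 N, rests on the bore's bottom). At the start it stands out about 8 to 12 mm from the bracket's -x face and 2 to 6 mm from its +x face; it tips out and drops into the tray once it has been pushed more than half-way past the +x face (about 21 mm from where it starts; push until the punch's tip passes the +x face to be sure). Origin at its centre, x along its axis.
- punch: Steel drift punch, 190 mm long, about 0.22 kg. Its middle is a dark square grip, 16 x 16 mm, 60 mm long; from it a round 12 mm shaft runs 80 mm forward (+x) to the blunt tip and another 50 mm back (-x). Origin at the centre of the grip, which is where it balances; x along its axis towards the tip. It lies level in the cradle, its flats upright, its axis 36 mm above the bench.
- cradle: Black fixed cradle for the punch, base 130 (x) x 60 x 8 mm, with two V notches 8 mm thick at x = -50 and +50 mm, open upwards, 38 mm wide at the mouth, tops 49 mm above the bench; a 12 mm shaft rests in them with its axis 36 mm above the bench along the cradle's x axis. Origin: on the bench under its middle. The grip goes between the notches.
- tray_one: Fixed grey sheet tray beyond the bracket, 100 (x) x 180 mm (y), 3 mm floor and walls, parted by a 28 mm high wall at y = 0. Deep half: +y side, centre y = +45 mm, walls 28 mm high, in line with the bore. Shallow half: -y side, centre y = -45 mm, outer walls 12 mm high. Origin: on the bench under its middle.
- tray_two: Fixed grey sheet tray, 100 (x) x 180 mm (y), 3 mm floor and walls, all walls 12 mm high, parted by a wall at y = 0 into two shallow halves, centres at y = +45 and -45 mm. Origin: on the bench under its middle.
- sleeve_large_mid (a point): Large steel sleeve (short wide tube), 52 mm outside, 34 mm inside, 40 mm high, about 0.3 kg, upright on its end; point at its centre, half-way up, z along its axis
- sleeve_small_mid (a point): Small steel sleeve, 32 mm outside, 18 mm inside, 40 mm high, about 0.12 kg, upright on its end; point at its centre, half-way up, z along its axis
- bush_long_mid (a point): Long bronze bush, 22 mm outside, 10 mm inside, 66 mm high, about 0.15 kg, upright on its end; point at its centre, half-way up, z along its axis
- bush_short_mid (a point): Short bronze bush, 22 mm outside, 34 mm high, the spare; upright on its end; point at its centre, half-way up, z along its axis
Things that resemble listed ones, but are neither listed nor needed, are in the scene too. What is shaped like the part that bears bush_long_mid but green is not meant. What is shaped like the part that bears sleeve_large_mid but red is not meant.

How it is judged:
On the way, in this order (a step that is already met when the one before it is completed fails the run):
1. the punch's tip has entered the bracket's bore (x of punch in the frame of bracket between -0.126 and -0.05 m and y of punch in the frame of bracket between -0.03 and 0.03 m and z of punch in the frame of bracket between 0.04 and 0.08 m and angle between the x axis of punch and the x axis of bracket, either way round below 0.25 rad), for 0.05 s.
2. the pin lies in the deep half of tray one (x of pin in the frame of tray_one between -0.046 and 0.046 m and y of pin in the frame of tray_one between 0.002 and 0.087 m and z of pin in the frame of tray_one between 0.008 and 0.03 m), for 0.2 s.
At the end, for the whole second after the job is handed in: Pin in tray one's deep half, large sleeve upright in its shallow half; long bush and small sleeve upright in tray two, one per half (within 0.12 rad); punch in both notches of its cradle within 18 mm and 0.12 rad, either way round; short bush within 20 mm of its start; all at rest (all of step 2 and x of sleeve_large_mid in the frame of tray_one between -0.04 and 0.04 m and y of sleeve_large_mid in the frame of tray_one between -0.082 and -0.008 m and z of sleeve_large_mid in the frame of tray_one between 0.018 and 0.029 m and angle between each of sleeve_large_mid, bush_short_mid's own z axis and vertical below 0.12 rad and ((x of bush_long_mid in the frame of tray_two between -0.04 and 0.04 m and y of bush_long_mid in the frame of tray_two between 0.008 and 0.082 m and z of bush_long_mid in the frame of tray_two between 0.031 and 0.042 m and angle between each of bush_long_mid, sleeve_small_mid's own z axis and vertical below 0.12 rad and x of sleeve_small_mid in the frame of tray_two between -0.04 and 0.04 m and y of sleeve_small_mid in the frame of tray_two between -0.082 and -0.008 m and z of sleeve_small_mid in the frame of tray_two between 0.018 and 0.029 m) or (x of bush_long_mid in the frame of tray_two between -0.04 and 0.04 m and y of bush_long_mid in the frame of tray_two between -0.082 and -0.008 m and z of bush_long_mid in the frame of tray_two between 0.031 and 0.042 m and angle between each of bush_long_mid, sleeve_small_mid's own z axis and vertical below 0.12 rad and x of sleeve_small_mid in the frame of tray_two between -0.04 and 0.04 m and y of sleeve_small_mid in the frame of tray_two between 0.008 and 0.082 m and z of sleeve_small_mid in the frame of tray_two between 0.018 and 0.029 m)) and horizontal distance between punch and cradle below 0.018 m and x of punch in the frame of cradle between -0.018 and 0.018 m and y of punch in the frame of cradle between -0.012 and 0.012 m and z of punch in the frame of cradle between 0.028 and 0.045 m and angle between the x axis of punch and the x axis of cradle, either way round below 0.12 rad and linear speed of each of pin, punch, sleeve_large, sleeve_small, bush_long below 0.02 m/s and distance of bush_short_mid from where it was at the start of the episode below 0.02 m); the robot touches nothing.
It fails at once if the fingers touch the pin (contact force between the fingers and pin above 0.5 N).
It fails at once if the short bush is moved more than 20 mm (distance of bush_short_mid from where it was at the start of the episode above 0.02 m).
It also fails if it takes over 112 s, if anything falls off the work surface, if the arm or the gripper's body presses on something with over 40 N, if the wrist force passes 120 N, or if a joint passes its speed limit or range.

## Working session

There is one attempt and no reset: what is moved stays moved. The work goes in short steps, Python scripts to look and compute and a tool call to move; the robot and the scene stay as the last step left them, time stands still between calls to the robot, and variables do not carry over. Pictures are saved under pics/ and viewed, at most 14 in all, crops included, and the job is handed in when it is done.

Besides the shell and the picture viewer there is one more tool, called after ">>>" by a JSON object that holds its "method" and its "body", one argument or row to a line. send_rows: Moves the arm, as the interface text tells. Its arguments: {"type":"object","properties":{"steps":{"type":"array","items":{"type":"array","items":{"type":"number"}}},"fingers":{"type":"number"},"force":{"type":"number"}},"required":["steps"]}

```bash
mkdir -p pics; cat > h.py <<'E'
import numpy as np, cv2
from station import bot
def cam(n, save=None):
    s=bot.get_state() if n=="wrist" else None
    c=bot.read_camera(n)
    if save: cv2.imwrite("pics/"+save, c["image"][:,:,::-1])
    K=np.array(c["intrinsics"],float)
    if n=="wrist":
        from scipy.spatial.transform import Rotation as Ro
        T=np.eye(4);T[:3,:3]=Ro.from_quat(s["orientation"]).as_matrix();T[:3,3]=s["tcp_pos"]
        M=np.linalg.inv(T@np.array(c["tool_from_camera"])); R,t=M[:3,:3],M[:3,3]
    else:
        R=cv2.Rodrigues(np.array(c["rvec"],float))[0];t=np.array(c["tvec"],float).ravel()
    return c["image"],K,R,t
def ray(px,z,C):
    _,K,R,t=C
    d=R.T@np.linalg.inv(K)@np.array([px[0],px[1],1.]);o=-R.T@t
    return o+d*(z-o[2])/d[2]
def proj(P,C):
    _,K,R,t=C
    q=(np.atleast_2d(P)@R.T+t)@K.T
    return q[:,:2]/q[:,2:]
E
python3 - <<'E'
from h import *
np.set_printoptions(precision=4,suppress=True)
print(bot.get_state())
for n in ("top","scene"):
    C=cam(n,n+"0.png"); print(n,-C[2].T@C[3])
    for th,z in dict(bracket=.08,pin=.06,punch=.036,cradle=.03,tray_one=.01,tray_two=.01,sleeve_large_mid=.02,sleeve_small_mid=.02,bush_long_mid=.033,bush_short_mid=.017).items():
        print(th,[(np.round(r["point"]),round(r["p"],2),ray(r["point"],z,C)[:2]) for r in bot.search_frame(th,n)[:4]])
E
```

```text
{'time_s': 0.0, 'joint_pos': array([-1.3775,  0.5285,  1.4339,  0.    ,  1.1814, -0.1785]), 'joint_vel': array([ 0.0011, -0.0003,  0.0013,  0.0006, -0.0004,  0.0021]), 'tau': array([  0.0003, -44.2342, -17.8026,  -0.0002,   0.0085,  -0.    ]), 'tcp_pos': array([ 0.2269, -0.5816,  0.2303]), 'orientation': array([ 0.9828,  0.1848, -0.    , -0.0011]), 'contact_force': array([ 0.2962,  0.3581, -0.1934]), 'torque': array([-0.0097,  0.0479, -0.0259]), 'finger_force': 0.0, 'gripper_width': 0.08530525504819049}
top [ 0.3458 -0.0249  1.093 ]
bracket [(array([179., 223.]), 0.87, array([0.5388, 0.1903]))]
pin [(array([186., 220.]), 0.39, array([0.5472, 0.1792]))]
punch [(array([422., 224.]), 0.67, array([ 0.5362, -0.339 ]))]
cradle [(array([414., 232.]), 0.67, array([ 0.5188, -0.3216]))]
tray_one [(array([153., 198.]), 0.98, array([0.6093, 0.2671]))]
tray_two [(array([276., 274.]), 0.88, array([ 0.4331, -0.0125])), (array([416., 223.]), 0.51, array([ 0.5441, -0.3333]))]
sleeve_large_mid [(array([354., 179.]), 0.85, array([ 0.647 , -0.1966])), (array([396., 158.]), 0.56, array([ 0.6956, -0.2957]
[... 602 characters left out ...]
e [(array([123., 296.]), 0.78, array([ 0.5632, -0.3353]))]
tray_one [(array([423., 202.]), 0.88, array([0.6207, 0.2679]))]
tray_two [(array([258., 200.]), 0.83, array([ 0.4429, -0.0198])), (array([121., 294.]), 0.18, array([ 0.5384, -0.336 ]))]
sleeve_large_mid [(array([221., 293.]), 0.84, array([ 0.6302, -0.1929])), (array([178., 346.]), 0.78, array([ 0.6884, -0.2922]))]
sleeve_small_mid [(array([208., 246.]), 0.58, array([ 0.5204, -0.167 ]))]
bush_long_mid [(array([291., 244.]), 0.87, array([ 0.6024, -0.0396])), (array([310., 269.]), 0.79, array([ 0.6711, -0.044 ])), (array([349., 259.]), 0.79, array([0.6861, 0.0272]))]
bush_short_mid [(array([180., 224.]), 0.8, array([ 0.4363, -0.1877]))]
```

View pics/top0.png

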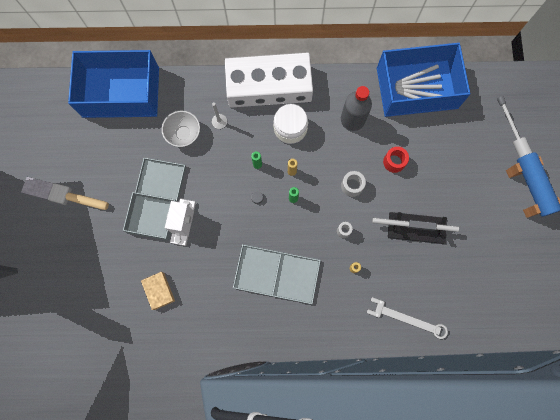

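View pics/scene0.png

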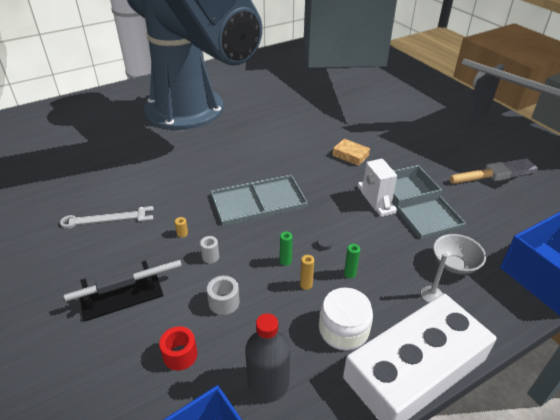

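The pictures show the punch lying about along world y with its tip towards +y (top, 374..458, row 225) and the bracket at (180,222) with tray one to its left. The real bronze bush is at (292,167), the steel sleeve at (354,184), the small sleeve at (345,229), the spare at (356,267) and tray two at (277,275). The red and green things are decoys.

```bash
python3 - <<'E'
from h import *
np.set_printoptions(precision=4,suppress=True)
c=bot.read_camera("wrist");print(c["tool_from_camera"],c["intrinsics"])
C=cam("top")
def r(p,z): return ray(p,z,C)[:2]
print("punch ends",r((374,221),.036),r((458,229),.036))
im=cv2.cvtColor(np.ascontiguousarray(C[0][:,:,::-1]),0) if 0 else C[0][:,:,::-1]
a=cv2.resize(im[150:250,115:215],None,fx=4,fy=4,interpolation=cv2.INTER_CUBIC)
b=cv2.resize(im[190:260,365:465],None,fx=4,fy=4,interpolation=cv2.INTER_CUBIC)
b=cv2.copyMakeBorder(b,0,120,0,0,0)
cv2.imwrite("pics/crop.png",np.hstack([a,b]))
W=cam("wrist")
for q in [(0,0),(560,0),(560,420),(0,420)]: print(q,ray(q,0.03,W))
E
```

```text
[[ 0.0012 -0.9558 -0.294   0.0755]
 [ 1.      0.001   0.0007 -0.    ]
 [-0.0004 -0.294   0.9558 -0.1428]
 [ 0.      0.      0.      1.    ]] [[347.3428   0.     273.4981]
 [  0.     347.3428 212.1285]
 [  0.       0.       1.    ]]
punch ends [ 0.5447 -0.233 ] [ 0.5241 -0.4182]
(0, 0) [ 0.2923 -0.3007  0.03  ]
(560, 0) [ 0.4704 -0.7558  0.03  ]
(560, 420) [ 0.0742 -1.0333  0.03  ]
(0, 420) [-0.1848 -0.3707  0.03  ]
```

View pics/crop.png

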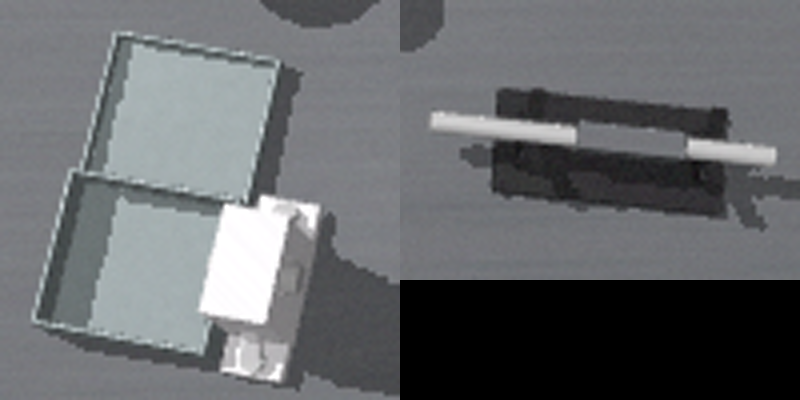

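The crops show tray one's deep half (high walls) beside the bracket and the shallow half at the top. The punch grip is at about (423,225) and its long shaft, the tip, points left (+y).

>>> {"method": "send_rows", "body": {
  "steps": [
    [0.031,0.032,0.005,0.109],
    [0.031,0.032,0.005,0.109],
    [0.031,0.032,0.005,0.109],
    [0.031,0.032,0.005,0.109],
    [0.031,0.032,0.005,0.109],
    [0.031,0.032,0.005,0.109],
    [0.031,0.032,0.005,0.109],
    [0.031,0.032,0.005,0.109],
    [0.031,0.032,0.005,0.109],
    [0.031,0.032,0.005,0.109],
    [0,0,0,0],
    [0,0,0,0]
  ]
}}

```text
time_s: 2.45
tcp_pos: [0.5376, -0.2614, 0.2813]
orientation: [0.744, 0.668, -0.0, 0.0]
contact_force: [-1.1, -0.2, -0.0]
gripper_width: 0.0854
finger_force: 0.0
```

```bash
python3 - <<'E'
from h import *
import pickle
np.set_printoptions(precision=4,suppress=True)
s=bot.get_state();print(s["tcp_pos"],s["orientation"],s["joint_pos"])
C=cam("wrist","w1.png");pickle.dump(C,open("w1.pkl","wb"))
for th,z in dict(punch=.036,cradle=.03,sleeve_large_mid=.02,sleeve_small_mid=.02,bush_long_mid=.033,bush_short_mid=.017).items():
    print(th,[(np.round(r["point"]),round(r["p"],2),ray(r["point"],z,C)[:2]) for r in bot.search_frame(th,"wrist")[:4]])
E
```

```text
[ 0.5376 -0.2614  0.2813] [ 0.7439  0.6683 -0.0003  0.0002] [-0.639   0.4381  1.4441 -0.0006  1.2592 -0.5319]
punch [(array([279., 226.]), 0.58, array([ 0.5382, -0.3235]))]
cradle [(array([271., 226.]), 0.89, array([ 0.5284, -0.3251])), (array([185., 116.]), 0.71, array([ 0.4485, -0.1873]))]
sleeve_large_mid [(array([415., 190.]), 0.94, array([ 0.7037, -0.3007])), (array([366.,  97.]), 0.93, array([ 0.648 , -0.1892]))]
sleeve_small_mid [(array([254.,  82.]), 0.7, array([ 0.5275, -0.1609]))]
bush_long_mid []
bush_short_mid [(array([187., 117.]), 0.64, array([ 0.4473, -0.1891])), (array([278., 222.]), 0.3, array([ 0.5371, -0.3244]))]
```

View pics/w1.png

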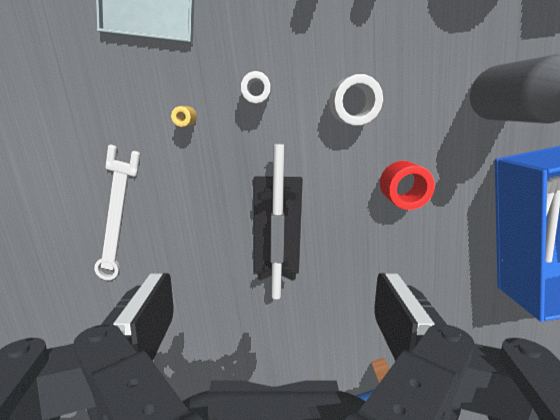

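>>> {"method": "send_rows", "body": {
  "steps": [
    [-0.003,0.034,0,0],
    [-0.003,0.034,0,0],
    [-0.003,0.034,0,0],
    [-0.003,0.034,0,0],
    [-0.003,0.034,0,0],
    [-0.003,0.034,0,0],
    [-0.003,0.034,0,0],
    [-0.003,0.034,0,0],
    [-0.003,0.034,0,0],
    [-0.003,0.034,0,0],
    [0,0,0,0],
    [0,0,0,0]
  ]
}}

```text
time_s: 4.0
tcp_pos: [0.5071, 0.0776, 0.2814]
orientation: [0.744, 0.668, -0.0, 0.0]
contact_force: [0.5, -0.5, -0.4]
gripper_width: 0.0857
finger_force: 0.0
```

```bash
python3 - <<'E'
from h import *
import pickle
np.set_printoptions(precision=4,suppress=True)
s=bot.get_state();print(s["tcp_pos"],s["orientation"],s["joint_pos"])
C=cam("wrist","w2.png");pickle.dump(C,open("w2.pkl","wb"))
for th,z in dict(bracket=.08,pin=.058,tray_one=.01,tray_two=.01,bush_long_mid=.033).items():
    print(th,[(np.round(r["point"]),round(r["p"],2),ray(r["point"],z,C)[:2]) for r in bot.search_frame(th,"wrist")[:4]])
E
```

```text
[0.5071 0.0776 0.2814] [ 0.7442  0.6679 -0.0001  0.0004] [-0.0658  0.3153  1.6475 -0.0007  1.1784  0.0424]
bracket [(array([306.,  50.]), 0.72, array([0.5504, 0.1971]))]
pin [(array([307.,  71.]), 0.63, array([0.5519, 0.1806])), (array([376., 354.]), 0.33, array([ 0.6129, -0.1601]))]
tray_one [(array([370.,  14.]), 0.86, array([0.6269, 0.233 ]))]
tray_two [(array([222., 239.]), 0.96, array([ 0.4323, -0.0036]))]
bush_long_mid [(array([418., 264.]), 0.82, array([ 0.673 , -0.0538])), (array([436., 198.]), 0.77, array([0.6926, 0.0298])), (array([366., 274.]), 0.58, array([ 0.6085, -0.0595]))]
```

View pics/w2.png

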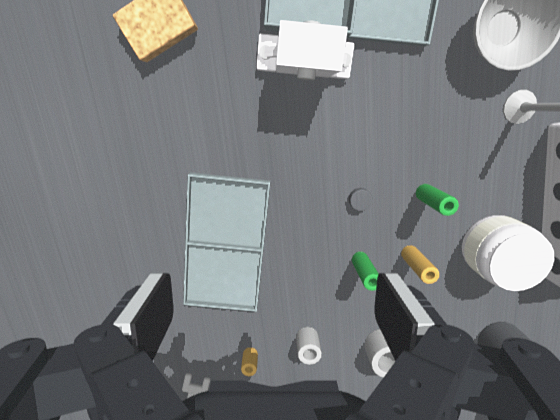

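w1: the punch tip is at (279,145) and the tail at (277,298). Rims: large sleeve (358,99), small sleeve (256,87), spare (182,116). w2: tray two's corners are (190,176), (269,181), (258,311) and (185,305), and the bronze bush top is at (429,271). The bracket needs a more centred view.

>>> {"method": "send_rows", "body": {
  "steps": [
    [0.012,0.03,0,0],
    [0.012,0.03,0,0],
    [0.012,0.03,0,0],
    [0.012,0.03,0,0],
    [0,0,0,0],
    [0,0,0,0]
  ]
}}

```text
time_s: 4.9
tcp_pos: [0.555, 0.1975, 0.2809]
orientation: [0.744, 0.668, -0.001, -0.0]
contact_force: [0.0, -0.7, -1.3]
gripper_width: 0.0854
finger_force: 0.0
```

```bash
python3 - <<'E'
from h import *
import pickle
np.set_printoptions(precision=4,suppress=True)
C=cam("wrist","w3.png");pickle.dump(C,open("w3.pkl","wb"))
cv2.imwrite("pics/w3c.png",cv2.resize(C[0][0:200,180:446,::-1],None,fx=3,fy=3,interpolation=cv2.INTER_CUBIC))
A=pickle.load(open("w1.pkl","rb"));B=pickle.load(open("w2.pkl","rb"))
for n,D,l in [("punch",A,[((279,145),.036),((277,298),.036),((278,236),.044)]),("lg,sm,sp",A,[((358,99),.04),((256,87),.04),((182,116),.034)]),("tray2",B,[((190,176),.012),((269,181),.012),((258,311),.012),((185,305),.012)]),("bush",B,[((429,271),.066)])]:
    print(n,*[ray(p,z,D)[:2] for p,z in l])
# auto punch: bright shaft pixels
g=A[0].astype(int).min(2)[140:305,262:295]>140
ys,xs=np.nonzero(g);ys+=140;xs+=262
P=np.array([ray((x,y),.042,A)[:2] for x,y in zip(xs,ys)])
u=np.linalg.svd(P-P.mean(0),full_matrices=False)[2][0];t=(P-P.mean(0))@u
h=np.histogram(t,np.arange(-.12,.121,.005));print(u,P.mean(0),t.min(),t.max());print(h[0])
E
```

```text
punch [ 0.5476 -0.2291] [ 0.5258 -0.4191] [ 0.5358 -0.3327]
lg,sm,sp [ 0.635  -0.1899] [ 0.5298 -0.1668] [ 0.4463 -0.1874]
tray2 [0.4071 0.082 ] [0.501  0.0658] [ 0.4662 -0.1118] [ 0.3691 -0.092 ]
bush [ 0.6725 -0.046 ]
[-0.1207 -0.9927] [ 0.5379 -0.3057] -0.08005358474809662 0.11189645800885886
[ 0  0  0  0  0  0  0  4 43 50 40 50 42 48 40 47 36 44 44 40 40 50 40 40
 13  0  0  0  0  0  0  0  0  0  0  0 20 38 36 30 33 36 27 36 36 27 12  0]
```

View pics/w3c.png

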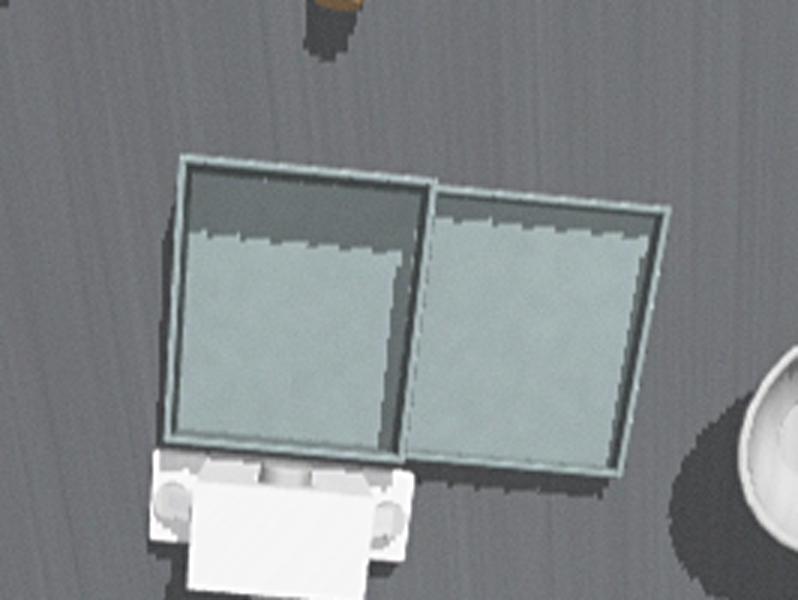

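The crop shows tray one's corners at (182,157), (668,208), (620,472) and (167,443). The bracket feet span (155,450), (413,470), (407,562) and (150,540), and the top face spans (192,485), (370,497), (362,600) and (188,590). The pin end shows at (285,475).

```bash
python3 - <<'E'
from h import *
import pickle
from scipy.optimize import least_squares
np.set_printoptions(precision=4,suppress=True)
C=pickle.load(open("w3.pkl","rb"));B=pickle.load(open("w2.pkl","rb"))
f=lambda l:np.array(l,float)/3+[180,0]
def fit(L,px,C,x0):
    L=np.array(L)
    def W(v):
        c,s=np.cos(v[2]),np.sin(v[2]);return np.c_[v[0]+c*L[:,0]-s*L[:,1],v[1]+s*L[:,0]+c*L[:,1],L[:,2]]
    r=least_squares(lambda v:(proj(W(v),C)-px).ravel(),x0,loss='soft_l1',x_scale=.01);print(r.x,np.abs(r.fun).round(1).reshape(-1,2).tolist());return r.x
# local +y -> world -x (image left)
b=fit([(.018,.052,.012),(.018,-.052,.012),(-.018,-.052,.012),(-.018,.052,.012),(.018,.03,.08),(.018,-.03,.08)],f([(155,450),(413,470),(407,562),(150,540),(192,485),(370,497)]),C,[.54,.19,1.45])
t=fit([(.05,.09,.028),(.05,-.09,.012),(-.05,-.09,.012),(-.05,.09,.028)],f([(182,157),(668,208),(620,472),(167,443)]),C,[.61,.26,1.45])
t2=fit([(.05,.09,.012),(.05,-.09,.012),(-.05,-.09,.012),(-.05,.09,.012)],np.array([(190,176),(185,305),(258,311),(269,181)]),B,[.43,-.01,-1.6+3.14])
t2=fit([(.05,.09,.012),(.05,-.09,.012),(-.05,-.09,.012),(-.05,.09,.012)],np.array([(269,181),(258,311),(185,305),(190,176)]),B,[.43,-.01,0])
for v,q,n in[(b,(-.018,0),"-xface"),(b,(-.140,0),"pre"),(t,(0,-.045),"shallow"),(t,(0,.045),"deep"),(t2,(0,.045),"t2+"),(t2,(0,-.045),"t2-")]:
    c,s=np.cos(v[2]),np.sin(v[2]);print(n,v[0]+c*q[0]-s*q[1],v[1]+s*q[0]+c*q[1])
E
```

```text
[0.5554 0.1996 1.389 ] [[1.3, 0.6], [0.7, 0.5], [0.7, 0.5], [0.7, 0.6], [0.4, 0.8], [1.3, 0.3]]
[0.6126 0.2627 1.3798] [[1.3, 0.6], [1.6, 0.5], [1.2, 2.1], [1.1, 0.5]]
[ 0.436  -0.0164  0.7726] [[1.4, 1.0], [119.2, 42.8], [2.0, 2.7], [123.7, 54.0]]
[ 0.4354 -0.0139 -0.196 ] [[0.9, 0.8], [0.5, 0.0], [0.1, 0.3], [3.0, 1.5]]
-xface 0.5521139392865593 0.18190878538715627
pre 0.5300620643558721 0.06191830738143561
shallow 0.6567560246496524 0.2541265621591622
deep 0.5683931285883541 0.27121452867540397
t2+ 0.4441278048197023 0.0302568866236681
t2- 0.4266028925242706 -0.05802038932568042
```

Bracket yaw is 1.389 at (0.555, 0.200), and tray one agrees with it. Next I go above the punch.

>>> {"method": "send_rows", "body": {
  "steps": [
    [-0.0015,-0.038,0,-0.001],
    [-0.0015,-0.038,0,-0.001],
    [-0.0015,-0.038,0,-0.001],
    [-0.0015,-0.038,-0.004,-0.001],
    [-0.0015,-0.038,-0.015,-0.001],
    [-0.0015,-0.038,-0.015,-0.001],
    [-0.0015,-0.038,-0.015,-0.001],
    [-0.0015,-0.038,-0.015,-0.001],
    [-0.0015,-0.038,-0.015,-0.001],
    [-0.0015,-0.038,-0.015,-0.001],
    [-0.0015,-0.038,-0.015,-0.001],
    [-0.0015,-0.038,-0.015,-0.001],
    [-0.0015,-0.038,-0.015,-0.001],
    [-0.0015,-0.0385,-0.015,0],
    [0,0,0,0],
    [0,0,0,0]
  ],
  "fingers": 0.06,
  "force": 60
}}

```text
time_s: 6.55
tcp_pos: [0.5323, -0.3362, 0.1268]
orientation: [0.75, 0.661, -0.0, -0.001]
contact_force: [0.3, 1.1, -0.5]
gripper_width: 0.0598
finger_force: 0.0
```

```bash
python3 - <<'E'
from h import *
np.set_printoptions(precision=4,suppress=True)
A=cam("wrist","w4.png")
g=A[0].astype(int).min(2)
cv2.imwrite("pics/w4.png",A[0][:,:,::-1])
# expected projections
c,s=np.cos(1.45),np.sin(1.45)
print(proj([[.534+c*d,-.335+s*d,.036] for d in(-.08,-.03,0,.03,.11)],A))
E
```

```text
[[275.3818 313.6147]
 [275.2241 254.0516]
 [275.1205 214.8958]
 [275.0091 172.8268]
 [274.6672  43.6564]]
```

View pics/w4.png

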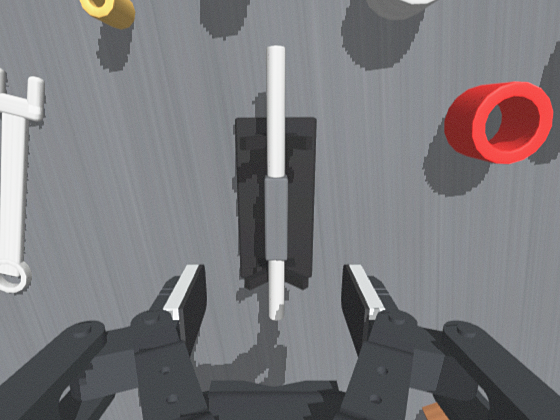

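The punch grip is at columns 266–287, rows 178–260, within about 2 mm of my estimate and aligned. I descend and grip.

>>> {"method": "send_rows", "body": {
  "steps": [
    [0.001,-0.001,-0.02,0.003],
    [0,0,-0.02,0],
    [0,0,-0.02,0],
    [0,0,-0.02,0],
    [0,0,-0.015,0],
    [0,0,-0.01,0],
    [0,0,-0.003,0],
    [0,0,0,0]
  ]
}}

```text
time_s: 7.4
tcp_pos: [0.5352, -0.3356, 0.0194]
orientation: [0.748, 0.664, -0.0, 0.0]
contact_force: [0.2, -0.5, -0.7]
gripper_width: 0.0602
finger_force: 0.0
```

>>> {"method": "send_rows", "body": {
  "steps": [
    [0,0,0,0],
    [0,0,0,0],
    [0,0,0,0],
    [0,0,0,0],
    [0,0,0,0],
    [0,0,0,0]
  ],
  "fingers": 0,
  "force": 80
}}

```text
time_s: 8.0
tcp_pos: [0.5338, -0.3358, 0.0202]
orientation: [0.748, 0.664, -0.001, -0.001]
contact_force: [-4.9, -0.4, 5.4]
gripper_width: 0.0145
finger_force: 78.9
```

>>> {"method": "send_rows", "body": {
  "steps": [
    [0,0,0.02,0],
    [0,0,0.03,0],
    [0,0,0.04,0],
    [0,0.01,0.03,0],
    [0,0.033,0,-0.006],
    [-0.0005,0.035,0,-0.006],
    [-0.0005,0.035,0,-0.006],
    [-0.0005,0.035,0,-0.006],
    [-0.0005,0.035,0,-0.006],
    [-0.0005,0.035,0,-0.006],
    [-0.0005,0.035,0,-0.006],
    [-0.0005,0.035,0,-0.006],
    [-0.0005,0.035,0,-0.006],
    [-0.0005,0.035,-0.02,-0.006],
    [-0.0005,0.02,-0.03,-0.003],
    [0,0.015,-0.03,0],
    [0,0,-0.016,0],
    [0,0,0,0],
    [0,0,0,0]
  ]
}}

```text
time_s: 9.9
tcp_pos: [0.5302, 0.0572, 0.0433]
orientation: [0.768, 0.64, -0.0, -0.0]
contact_force: [0.2, -0.2, -2.2]
gripper_width: 0.0144
finger_force: 78.3
```

```bash
python3 - <<'E'
from h import *
np.set_printoptions(precision=4,suppress=True)
s=bot.get_state();p=s["tcp_pos"];q=s["orientation"];print(p,q,2*np.arctan2(q[1],q[0]),s["finger_force"])
b=np.array([.5554,.1996]);yw=1.389;u=np.array([np.cos(yw),np.sin(yw)]);n=np.array([-u[1],u[0]])
print("tcp in bracket",(p[:2]-b)@u,(p[:2]-b)@n)
C=cam("wrist","w5.png")
print("tip exp",proj([np.r_[p[:2]+u*.11,.06]],C), "pin end",proj([np.r_[b-u*.028,.058]],C),"face corners",proj([np.r_[b-u*.018+n*d,.08] for d in(.03,-.03)],C),proj([np.r_[b-u*.018+n*d,.012] for d in(.052,-.052)],C))
E
```

```text
[0.5302 0.0572 0.0433] [ 0.7685  0.6399 -0.0001 -0.0001] 1.3886799728318824 78.26421976089478
tcp in bracket -0.14463500304925048 -0.000996220152685768
tip exp [[271.9776  -9.2384]] pin end [[268.8593 -31.1425]] face corners [[ 146.8824 -111.2064]
 [ 388.2775 -111.0023]] [[150.814  -18.2806]
 [389.5262 -18.0758]]
```

View pics/w5.png

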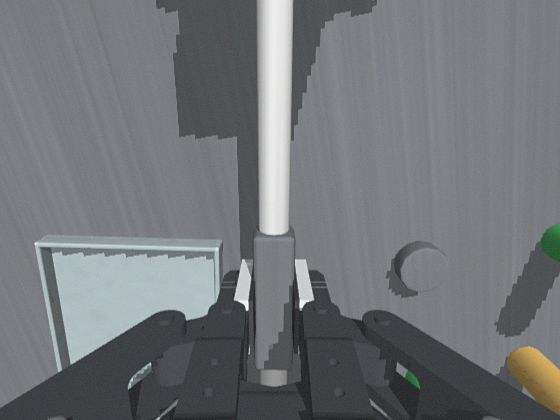

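```bash
python3 - <<'E'
from h import *
import pickle
np.set_printoptions(precision=4,suppress=True)
b=np.array([.5554,.1996]);yw=1.389;u=np.array([np.cos(yw),np.sin(yw)]);n=np.array([-u[1],u[0]])
B=pickle.load(open("w2.pkl","rb"));T=cam("top");S=cam("scene")
L=[(-.028,0,.058),(-.018,.03,.08),(-.018,-.03,.08),(-.018,.052,.012),(-.018,-.052,.012)]
def ov(C,box,k,pts):
    x0,x1,y0,y1=box
    im=cv2.resize(np.ascontiguousarray(C[0][y0:y1,x0:x1,::-1]),None,fx=k,fy=k,interpolation=cv2.INTER_CUBIC)
    for x,y in (proj(pts,C)-[x0-.5,y0-.5])*k: cv2.circle(im,(int(round(x)),int(round(y))),3,(0,0,255),1)
    return im
pts=[np.r_[b+u*l+n*m,z] for l,m,z in L]
tip=[np.r_[b+u*(-.0346)+n*(-.001),.06]]
a=ov(B,(250,360,10,90),3,pts); c=ov(S,(310,410,130,230),4,pts+tip); d=ov(T,(150,250,180,260),3,pts+tip)
h=max(a.shape[0]+d.shape[0],c.shape[0]);im=np.zeros((h,a.shape[1]+c.shape[1],3),np.uint8)
im[:a.shape[0],:a.shape[1]]=a;im[a.shape[0]:a.shape[0]+d.shape[0],:d.shape[1]]=d;im[:c.shape[0],a.shape[1]:]=c
cv2.imwrite("pics/ov.png",im);print(im.shape)
E
```

```text
(480, 730, 3)
```

View pics/ov.png

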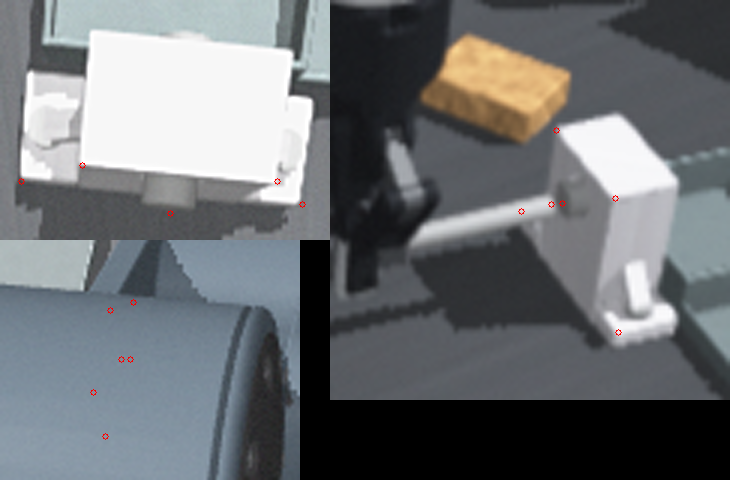

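The overlay agrees with the pin and bracket to about 1 px laterally, and the scene view shows the tip level with the pin end. I push.

>>> {"method": "send_rows", "body": {
  "steps": [
    [0,0.004,0.001,0],
    [0,0.005,0,0],
    [0.001,0.005,0,0],
    [0.001,0.005,0,0],
    [0.001,0.005,0,0],
    [0.001,0.005,0,0],
    [0.001,0.005,0,0],
    [0.001,0.005,0,0],
    [0.001,0.005,0,0],
    [0.001,0.005,0,0],
    [0.001,0.005,0,0],
    [0.001,0.005,0,0],
    [0,0,0,0],
    [0,0,0,0],
    [0,0,0,0]
  ]
}}

```text
time_s: 11.55
tcp_pos: [0.54, 0.1161, 0.0443]
orientation: [0.768, 0.64, -0.0, -0.0]
contact_force: [-0.6, -0.8, -2.2]
gripper_width: 0.0144
finger_force: 78.3
```

```bash
python3 - <<'E'
from h import *
np.set_printoptions(precision=4,suppress=True)
s=bot.get_state();p=s["tcp_pos"];print(p,s["contact_force"],s["torque"],s["gripper_width"])
b=np.array([.5554,.1996]);yw=1.389;u=np.array([np.cos(yw),np.sin(yw)]);n=np.array([-u[1],u[0]])
print("tcp in bracket",(p[:2]-b)@u,(p[:2]-b)@n)
S=cam("scene");a=cv2.resize(S[0][130:240,310:450,::-1],None,fx=3,fy=3,interpolation=cv2.INTER_CUBIC);cv2.imwrite("pics/s6.png",a)
print(bot.search_frame("pin","scene")[:2])
E
```

```text
[0.54   0.1161 0.0443] [-0.6423 -0.8286 -2.2392] [-0.0072 -0.0004 -0.0661] 0.014386322916969237
tcp in bracket -0.08493535292188958 7.165962594022832e-05
[{'point': [409.6, 190.7], 'p': 0.77}]
```

View pics/s6.png

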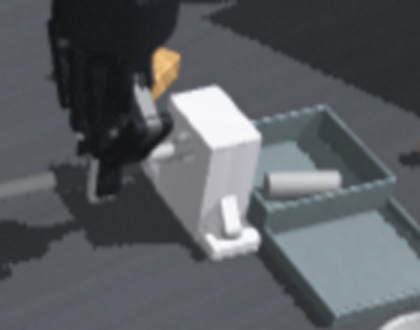

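The pin lies in tray one's deep half, at crop (303,182). I withdraw and return the punch.

>>> {"method": "send_rows", "body": {
  "steps": [
    [-0.001,-0.006,0,0],
    [-0.002,-0.012,0,0],
    [-0.003,-0.015,0,0],
    [-0.003,-0.015,0,0],
    [-0.003,-0.015,0,0],
    [0,0,0.02,0],
    [0,-0.01,0.04,0],
    [0.0005,-0.03,0.04,0.005],
    [0.0005,-0.036,0.005,0.007],
    [0.0005,-0.036,0,0.007],
    [0.0005,-0.036,0,0.007],
    [0.0005,-0.036,0,0.007],
    [0.0005,-0.036,0,0.007],
    [0.0005,-0.036,0,0.007],
    [0.0005,-0.036,0,0.007],
    [0.0005,-0.036,-0.005,0.007],
    [0.0005,-0.036,-0.02,0.004],
    [0,-0.025,-0.03,0],
    [0,0,0,0],
    [0,0,0,0]
  ]
}}

```text
time_s: 13.65
tcp_pos: [0.5311, -0.3361, 0.093]
orientation: [0.748, 0.664, -0.0, -0.002]
contact_force: [0.4, 0.4, -2.7]
gripper_width: 0.0143
finger_force: 78.4
```

>>> {"method": "send_rows", "body": {
  "steps": [
    [0.0025,0,-0.01,0],
    [0,0,-0.02,0],
    [0,0,-0.015,0],
    [0,0,-0.012,0],
    [0,0,-0.008,0],
    [0,0,-0.005,0],
    [0,0,-0.003,0],
    [0,0,0,0],
    [0,0,0,0]
  ]
}}

```text
time_s: 14.55
tcp_pos: [0.5355, -0.3355, 0.022]
orientation: [0.747, 0.665, 0.0, -0.0]
contact_force: [-1.5, 2.4, 2.9]
gripper_width: 0.0147
finger_force: 79.0
```

>>> {"method": "send_rows", "body": {
  "steps": [
    [0,0,-0.001,0],
    [0,0,0,0],
    [0,0,0,0],
    [0,0,0,0],
    [0,0,0,0]
  ],
  "fingers": 0.045
}}

```text
time_s: 15.05
tcp_pos: [0.5358, -0.336, 0.0204]
orientation: [0.747, 0.665, 0.0, 0.0]
contact_force: [-0.6, -0.5, 0.5]
gripper_width: 0.0453
finger_force: 0.0
```

>>> {"method": "send_rows", "body": {
  "steps": [
    [0,0,0.01,0],
    [0,0,0.03,0],
    [0,0,0.04,0],
    [0,0,0.04,0],
    [0,0,0.04,0],
    [0,0,0.04,0],
    [0,0,0,0],
    [0,0,0,0]
  ]
}}

```text
time_s: 15.85
tcp_pos: [0.5359, -0.336, 0.2223]
orientation: [0.747, 0.665, 0.0, 0.002]
contact_force: [-0.4, 0.5, -1.6]
gripper_width: 0.0448
finger_force: 0.0
```

```bash
python3 - <<'E'
from h import *
np.set_printoptions(precision=4,suppress=True)
print(bot.get_state()["tcp_pos"],bot.get_state()["orientation"])
A=cam("wrist","w7.png")
S=cam("scene");r=bot.search_frame("pin","scene")[0];print("pin",r,ray(r["point"],.012,S))
g=A[0].astype(int).min(2)
for d in (-.08,.11): print(proj([[.5338+np.cos(1.45)*d,-.337+np.sin(1.45)*d,.036]],A))
E
```

```text
[ 0.5359 -0.336   0.2223] [0.7472 0.6646 0.0002 0.0017]
pin {'point': [414.0, 189.3], 'p': 0.6} [0.581  0.2788 0.012 ]
[[270.1319 262.5396]]
[[270.6073  64.7268]]
```

View pics/w7.png

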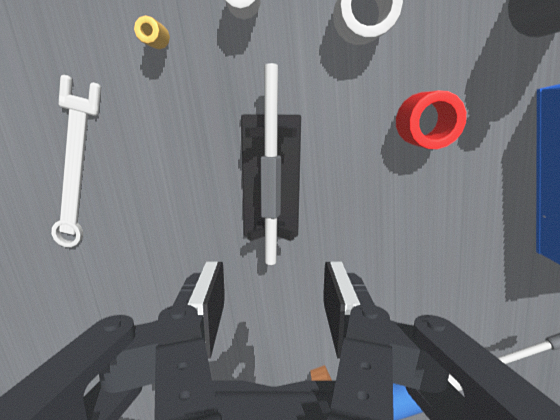

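The punch is seated at rows 65–263, column 270, as at the start. Next is the large sleeve, with the fingers turned so they close along tray one's x.

>>> {"method": "send_rows", "body": {
  "steps": [
    [0.009,0.0133,0,0.137],
    [0.009,0.0133,-0.005,0.137],
    [0.009,0.0133,-0.01,0.137],
    [0.009,0.0133,-0.01,0.137],
    [0.009,0.0133,-0.01,0.137],
    [0.009,0.0133,-0.01,0.137],
    [0.009,0.0133,-0.01,0.137],
    [0.009,0.0133,-0.01,0.137],
    [0.009,0.0133,-0.01,0.137],
    [0.009,0.0133,-0.01,0.137],
    [0.009,0.0133,-0.01,0.137],
    [0,0,0,0],
    [0,0,0,0]
  ],
  "fingers": 0.0854
}}

```text
time_s: 17.3
tcp_pos: [0.6336, -0.1891, 0.1238]
orientation: [0.091, 0.996, 0.0, -0.002]
contact_force: [0.2, -0.6, -0.1]
gripper_width: 0.0855
finger_force: 0.0
```

```bash
cat >> h.py <<'E'
def ring(C,xy,z,ro,ri):
    """refine ring-top centre: match predicted annulus to bright pixels"""
    g=cv2.cvtColor(np.ascontiguousarray(C[0]),cv2.COLOR_RGB2GRAY).astype(float)
    a=np.linspace(0,2*np.pi,60,endpoint=False);best=None
    def m(r,c):
        q=proj(np.c_[c[0]+r*np.cos(a),c[1]+r*np.sin(a),np.full(60,z)],C).astype(np.float32)
        return cv2.remap(g.astype(np.float32),q[:,0].reshape(1,-1),q[:,1].reshape(1,-1),1).mean()
    for dx in np.arange(-.012,.0121,.001):
        for dy in np.arange(-.012,.0121,.001):
            c=(xy[0]+dx,xy[1]+dy);v=2*m((ro+ri)/2,c)-m(ri-.002,c)-m(ro+.002,c)
            if best is None or v>best[0]: best=(v,c)
    return best
E
python3 - <<'E'
from h import *
import pickle
np.set_printoptions(precision=4,suppress=True)
s=bot.get_state();q=s["orientation"];print(s["tcp_pos"],2*np.arctan2(q[1],q[0]))
C=cam("wrist","w8.png");print(ring(C,(.635,-.19),.04,.026,.017))
A=pickle.load(open("w1.pkl","rb"));B=pickle.load(open("w2.pkl","rb"))
print(ring(A,(.635,-.19),.04,.026,.017),ring(A,(.53,-.167),.04,.016,.009),ring(A,(.446,-.187),.034,.011,.005),ring(B,(.6725,-.046),.066,.011,.005))
E
```

```text
[ 0.6336 -0.1891  0.1238] 2.958780548571486
(np.float32(230.95926), (np.float64(0.635), np.float64(-0.189)))
(np.float32(254.03113), (np.float64(0.635), np.float64(-0.19))) (np.float32(274.8094), (np.float64(0.53), np.float64(-0.166))) (np.float32(232.75038), (np.float64(0.445), np.float64(-0.186))) (np.float32(196.5213), (np.float64(0.6745), np.float64(-0.05099999999999999)))
```

>>> {"method": "send_rows", "body": {
  "steps": [
    [0.001,-0.001,-0.025,0],
    [0,0,-0.025,0],
    [0,0,-0.025,0],
    [0,0,-0.02,0],
    [0,0,-0.012,0],
    [0,0,-0.008,0],
    [0,0,0,0],
    [0,0,0,0]
  ]
}}

```text
time_s: 18.15
tcp_pos: [0.6361, -0.191, 0.0111]
orientation: [0.091, 0.996, -0.0, 0.001]
contact_force: [0.3, -0.6, 0.3]
gripper_width: 0.0853
finger_force: 0.0
```

>>> {"method": "send_rows", "body": {
  "steps": [
    [0,0,0,0],
    [0,0,0,0],
    [0,0,0,0],
    [0,0,0,0],
    [0,0,0,0],
    [0,0,0,0]
  ],
  "fingers": 0,
  "force": 60
}}

```text
time_s: 18.75
tcp_pos: [0.6364, -0.1909, 0.0117]
orientation: [0.09, 0.996, -0.001, 0.001]
contact_force: [-0.9, 0.7, 6.0]
gripper_width: 0.0498
finger_force: 63.2
```

>>> {"method": "send_rows", "body": {
  "steps": [
    [0,0,0.02,0],
    [0,0,0.04,0],
    [0,0,0.04,0],
    [0,0.015,0.03,0],
    [0.001,0.035,0.01,0],
    [0.0015,0.04,0,0],
    [0.0015,0.04,0,0],
    [0.0015,0.04,0,0],
    [0.0015,0.04,0,0],
    [0.0015,0.04,0,0],
    [0.0015,0.04,0,0],
    [0.0015,0.04,0,0],
    [0.0015,0.04,0,0],
    [0.0015,0.04,0,0],
    [0.0015,0.035,-0.01,0],
    [0.001,0.025,-0.02,0],
    [0.001,0.015,-0.02,0],
    [0,0,-0.02,0],
    [0,0,0,0],
    [0,0,0,0]
  ]
}}

```text
time_s: 20.75
tcp_pos: [0.6527, 0.2942, 0.0793]
orientation: [0.09, 0.996, -0.0, -0.001]
contact_force: [0.2, -0.3, -2.7]
gripper_width: 0.0497
finger_force: 63.1
```

```bash
python3 - <<'E'
from h import *
np.set_printoptions(precision=4,suppress=True)
s=bot.get_state();q=s["orientation"];p=s["tcp_pos"];print(p,2*np.arctan2(q[1],q[0]),s["finger_force"])
C=cam("wrist","w9.png")
b=np.array([.6126,.2627]);yw=1.385;u=np.array([np.cos(yw),np.sin(yw)]);n=np.array([-u[1],u[0]])
print("tcp in tray",(p[:2]-b)@u,(p[:2]-b)@n)
E
```

```text
[0.6527 0.2942 0.0793] 2.960703960203985 63.05453673005104
tcp in tray 0.03838478591684214 -0.0335774584707679
```

View pics/w9.png

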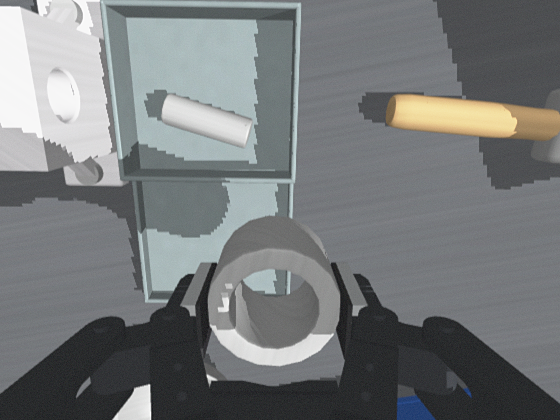

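The pin lies flat in the deep half at (207,120). My shift was 40 mm too far in y, so I correct it and lower.

>>> {"method": "send_rows", "body": {
  "steps": [
    [0.002,-0.015,0,0],
    [0,-0.015,0,0],
    [0,-0.0095,0,0],
    [0,0,-0.01,0],
    [0,0,-0.02,0],
    [0,0,-0.015,0],
    [0,0,-0.01,0],
    [0,0,-0.006,0],
    [0,0,0,0],
    [0,0,0,0]
  ]
}}

```text
time_s: 21.8
tcp_pos: [0.656, 0.2553, 0.0196]
orientation: [0.09, 0.996, 0.0, 0.0]
contact_force: [0.5, -0.2, -2.7]
gripper_width: 0.0495
finger_force: 63.1
```

>>> {"method": "send_rows", "body": {
  "steps": [
    [0,0,-0.003,0],
    [0,0,-0.002,0],
    [0,0,0,0],
    [0,0,0,0]
  ]
}}

```text
time_s: 22.2
tcp_pos: [0.656, 0.2552, 0.0147]
orientation: [0.09, 0.996, 0.0, 0.0]
contact_force: [-0.6, -0.3, -1.2]
gripper_width: 0.0499
finger_force: 63.1
```

>>> {"method": "send_rows", "body": {
  "steps": [
    [0,0,-0.001,0],
    [0,0,0,0],
    [0,0,0,0]
  ]
}}

```text
time_s: 22.5
tcp_pos: [0.656, 0.2552, 0.0146]
orientation: [0.09, 0.996, 0.0, 0.001]
contact_force: [-2.3, -0.1, 5.2]
gripper_width: 0.0495
finger_force: 63.9
```

>>> {"method": "send_rows", "body": {
  "steps": [
    [0,0,0,0],
    [0,0,0,0],
    [0,0,0,0],
    [0,0,0,0]
  ],
  "fingers": 0.066
}}

```text
time_s: 22.9
tcp_pos: [0.6556, 0.255, 0.013]
orientation: [0.09, 0.996, -0.0, -0.0]
contact_force: [0.9, 0.0, -0.5]
gripper_width: 0.0661
finger_force: 0.0
```

>>> {"method": "send_rows", "body": {
  "steps": [
    [0,0,0.01,0],
    [0,0,0.03,0],
    [0,0,0.04,0],
    [0,0,0.04,0],
    [0,-0.02,0.02,0],
    [0,-0.04,0,0],
    [0,-0.04,0,0],
    [0,-0.04,0,0],
    [0,-0.04,0,0],
    [0,-0.04,0,0],
    [0,0,0,0]
  ]
}}

```text
time_s: 24.0
tcp_pos: [0.6562, 0.0295, 0.1542]
orientation: [0.093, 0.996, -0.001, 0.001]
contact_force: [0.2, 0.2, -0.0]
gripper_width: 0.0663
finger_force: 0.0
```

```bash
python3 - <<'E'
from h import *
np.set_printoptions(precision=4,suppress=True)
s=bot.get_state();q=s["orientation"];p=s["tcp_pos"];print(p,2*np.arctan2(q[1],q[0]),s["joint_pos"])
C=cam("wrist","w10.png")
print(ring(C,(.673,-.048),.066,.011,.005),proj([[.6745,-.051,.066]],C))
S=cam("scene","s10.png")
print([(ring(S,(.6549,.2547),.043,.026,.017))],[(r["point"],ray(r["point"],.033,S)) for r in bot.search_frame("bush_long_mid","scene")])
E
```

```text
[0.6562 0.0295 0.1542] 2.9550909961081397 [-0.124   0.6568  1.4176 -0.0022  1.0655 -1.5072]
(np.float32(192.74016), (np.float64(0.674), np.float64(-0.04999999999999999))) [[169.0677 259.4928]]
[(np.float32(154.98224), (np.float64(0.6569), np.float64(0.2547)))] [([309.8, 268.8], array([ 0.6701, -0.0435,  0.033 ])), ([348.6, 262.5], array([0.6921, 0.0221, 0.033 ])), ([289.4, 242.2], array([ 0.5982, -0.0399,  0.033 ]))]
```

View pics/w10.png

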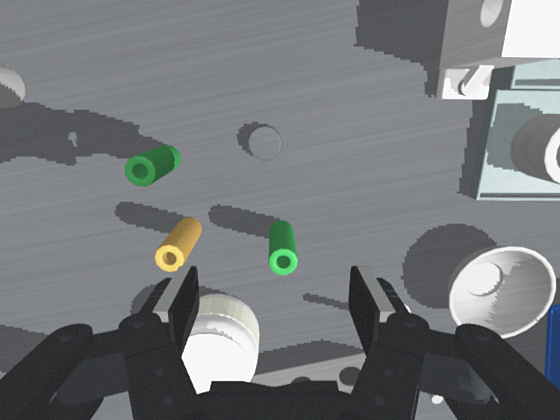

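The bronze bush top is at (169,260), clear of the greens and the jar. The large sleeve stands in tray one's shallow half. I check the jar's height before descending.

```bash
python3 - <<'E'
from h import *
np.set_printoptions(precision=4,suppress=True)
T=cam("top");S=cam("scene")
for z in(.04,.06,.08,.1,.12): print(z,ray((291,121),z,T)[:2],ray((347,305),z,S)[:2])
E
```

```text
0.04 [ 0.7818 -0.0527] [ 0.7678 -0.0388]
0.06 [ 0.7736 -0.0522] [ 0.7792 -0.0497]
0.08 [ 0.7653 -0.0516] [ 0.7906 -0.0606]
0.1 [ 0.757  -0.0511] [ 0.802  -0.0715]
0.12 [ 0.7487 -0.0506] [ 0.8134 -0.0824]
```

>>> {"method": "send_rows", "body": {
  "steps": [
    [0.003,-0.015,0,0],
    [0.003,-0.015,0,0],
    [0.003,-0.015,0,0],
    [0.003,-0.015,0,0],
    [0.003,-0.015,0,0],
    [0.002,-0.0045,0,0],
    [0,0,0,0]
  ],
  "fingers": 0.05
}}

```text
time_s: 24.95
tcp_pos: [0.6729, -0.0459, 0.1532]
orientation: [0.091, 0.996, 0.0, 0.0]
contact_force: [-0.8, 0.6, -0.0]
gripper_width: 0.0498
finger_force: 0.0
```

>>> {"method": "send_rows", "body": {
  "steps": [
    [0.001,-0.003,-0.02,0],
    [0,0,-0.03,0],
    [0,0,-0.03,0],
    [0,0,-0.022,0],
    [0,0,-0.012,0],
    [0,0,-0.004,0],
    [0,0,0,0],
    [0,0,0,0]
  ]
}}

```text
time_s: 25.75
tcp_pos: [0.6746, -0.0475, 0.0366]
orientation: [0.09, 0.996, -0.0, 0.001]
contact_force: [-0.1, -0.4, 0.7]
gripper_width: 0.0498
finger_force: 0.0
```

>>> {"method": "send_rows", "body": {
  "steps": [
    [0,0,0,0],
    [0,0,0,0],
    [0,0,0,0],
    [0,0,0,0],
    [0,0,0,0],
    [0,0,0,0]
  ],
  "fingers": 0,
  "force": 50
}}

```text
time_s: 26.35
tcp_pos: [0.6746, -0.0477, 0.0366]
orientation: [0.09, 0.996, -0.0, 0.001]
contact_force: [-0.3, -1.0, 4.6]
gripper_width: 0.0206
finger_force: 49.1
```

>>> {"method": "send_rows", "body": {
  "steps": [
    [0,0,0.02,0],
    [0,0,0.04,0],
    [0,0,0.04,0],
    [-0.005,0.0017,0.02,0],
    [-0.03,0.01,0,0],
    [-0.0326,0.011,0,0],
    [-0.035,0.012,0,0],
    [-0.035,0.012,0,0],
    [-0.035,0.012,0,0],
    [-0.03,0.01,-0.01,0],
    [-0.018,0.006,-0.02,0],
    [-0.01,0.003,-0.03,0],
    [0,0,-0.03,0],
    [0,0,-0.015,0],
    [0,0,-0.006,0],
    [0,0,0,0],
    [0,0,0,0]
  ]
}}

```text
time_s: 28.05
tcp_pos: [0.4434, 0.0302, 0.0447]
orientation: [0.09, 0.996, -0.0, 0.0]
contact_force: [-0.1, 0.4, -2.1]
gripper_width: 0.0202
finger_force: 49.1
```

```bash
python3 - <<'E'
from h import *
np.set_printoptions(precision=4,suppress=True)
s=bot.get_state();p=s["tcp_pos"];print(p,s["finger_force"])
C=cam("wrist","w11.png")
print(proj([[.4354,-.0139,.012],[.4441,.0303,.003],[.4266,-.058,.003]],C))
S=cam("scene");b=cv2.resize(S[0][150:240,190:330,::-1],(560,360));cv2.imwrite("pics/w11.png",np.hstack([cv2.resize(C[0][120:,:,::-1],(240,128)).repeat(1,0) if 0 else b]))
E
```

```text
[0.4434 0.0302 0.0447] 49.14748605340719
[[190.8795 248.0976]
 [273.3856 242.9863]
 [115.5331 240.6196]]
```

View pics/w11.png

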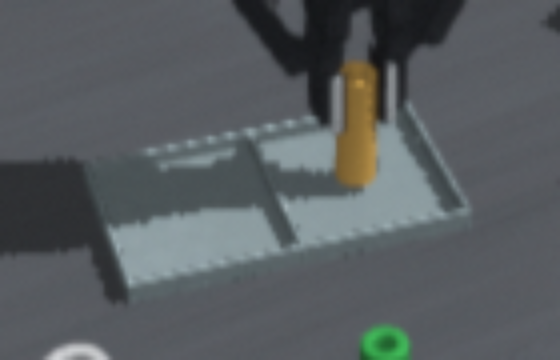

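The bush hangs upright over the middle of the right half, at (355,180). I lower it.

>>> {"method": "send_rows", "body": {
  "steps": [
    [0,0,-0.003,0],
    [0,0,-0.002,0],
    [0,0,-0.001,0],
    [0,0,0,0],
    [0,0,0,0]
  ]
}}

```text
time_s: 28.65
tcp_pos: [0.4436, 0.0301, 0.0395]
orientation: [0.09, 0.996, -0.0, 0.001]
contact_force: [-1.2, 0.4, 10.8]
gripper_width: 0.0207
finger_force: 50.5
```

>>> {"method": "send_rows", "body": {
  "steps": [
    [0,0,0,0],
    [0,0,0,0],
    [0,0,0,0],
    [0,0,0,0]
  ],
  "fingers": 0.046
}}

```text
time_s: 29.05
tcp_pos: [0.4429, 0.0303, 0.0382]
orientation: [0.09, 0.996, 0.0, -0.0]
contact_force: [-0.5, -0.2, -0.7]
gripper_width: 0.0463
finger_force: 0.0
```

>>> {"method": "send_rows", "body": {
  "steps": [
    [0,0,0.01,0],
    [0,0,0.03,0],
    [0,0,0.04,0],
    [0,0,0.03,0],
    [0.007,-0.015,0,0],
    [0.014,-0.03,0,0],
    [0.014,-0.033,0,0],
    [0.014,-0.033,0,0],
    [0.014,-0.033,0,0],
    [0.014,-0.032,0,0],
    [0.009,-0.02,0,0],
    [0,0,0,0],
    [0,0,0,0]
  ]
}}

```text
time_s: 30.35
tcp_pos: [0.5281, -0.1653, 0.1484]
orientation: [0.091, 0.996, 0.0, -0.001]
contact_force: [-0.2, 0.8, -1.2]
gripper_width: 0.0457
finger_force: 0.0
```

```bash
python3 - <<'E'
from h import *
np.set_printoptions(precision=4,suppress=True)
p=bot.get_state()["tcp_pos"];print(p)
C=cam("wrist","w12.png")
print(ring(C,(.530,-.166),.04,.016,.009))
E
```

```text
[ 0.5281 -0.1653  0.1484]
(np.float32(242.70915), (np.float64(0.528), np.float64(-0.165)))
```

>>> {"method": "send_rows", "body": {
  "steps": [
    [0.001,0,-0.025,0],
    [0,0,-0.03,0],
    [0,0,-0.03,0],
    [0,0,-0.025,0],
    [0,0,-0.017,0],
    [0,0,-0.01,0],
    [0,0,0,0],
    [0,0,0,0]
  ]
}}

```text
time_s: 31.2
tcp_pos: [0.5301, -0.1652, 0.0119]
orientation: [0.09, 0.996, -0.0, 0.0]
contact_force: [0.4, 0.3, 1.5]
gripper_width: 0.046
finger_force: 0.0
```

>>> {"method": "send_rows", "body": {
  "steps": [
    [0,0,0,0],
    [0,0,0,0],
    [0,0,0,0],
    [0,0,0,0],
    [0,0,0,0],
    [0,0,0,0]
  ],
  "fingers": 0,
  "force": 50
}}

```text
time_s: 31.8
tcp_pos: [0.5308, -0.166, 0.0126]
orientation: [0.09, 0.996, -0.0, 0.001]
contact_force: [-0.1, 1.2, 6.4]
gripper_width: 0.0304
finger_force: 50.1
```

>>> {"method": "send_rows", "body": {
  "steps": [
    [0,0,0.02,0],
    [0,0,0.03,0],
    [0,0,0.03,0],
    [-0.01,0.01,0.01,0],
    [-0.022,0.023,0,0],
    [-0.025,0.026,0,0],
    [-0.025,0.026,0,0],
    [-0.015,0.016,-0.01,0],
    [-0.0072,0.007,-0.025,0],
    [0,0,-0.025,0],
    [0,0,-0.015,0],
    [0,0,-0.007,0],
    [0,0,0,0],
    [0,0,0,0]
  ]
}}

```text
time_s: 33.2
tcp_pos: [0.4255, -0.0576, 0.0195]
orientation: [0.09, 0.996, 0.0, -0.0]
contact_force: [0.3, 0.2, -1.0]
gripper_width: 0.0299
finger_force: 49.6
```

>>> {"method": "send_rows", "body": {
  "steps": [
    [0,0,-0.003,0],
    [0,0,-0.002,0],
    [0,0,0,0],
    [0,0,0,0]
  ]
}}

```text
time_s: 33.6
tcp_pos: [0.4263, -0.058, 0.0156]
orientation: [0.09, 0.996, -0.0, 0.001]
contact_force: [-0.5, 0.3, 9.5]
gripper_width: 0.0295
finger_force: 50.8
```

Contact; I release, rise and check.

>>> {"method": "send_rows", "body": {
  "steps": [
    [0,0,0,0],
    [0,0,0,0],
    [0,0,0,0],
    [0,0,0,0]
  ],
  "fingers": 0.046
}}

```text
time_s: 34.0
tcp_pos: [0.4258, -0.0578, 0.0143]
orientation: [0.09, 0.996, -0.0, -0.0]
contact_force: [0.1, 0.3, 0.6]
gripper_width: 0.046
finger_force: 0.0
```

>>> {"method": "send_rows", "body": {
  "steps": [
    [0,0,0.01,0],
    [0,0,0.03,0],
    [0,0,0.04,0],
    [0,0,0.04,0],
    [0,0,0.04,0],
    [0,0,0.04,0],
    [0,0,0.02,0],
    [0,0,0,0],
    [0,0,0,0],
    [0,0,0,0]
  ]
}}

```text
time_s: 35.0
tcp_pos: [0.4246, -0.0573, 0.2332]
orientation: [0.09, 0.996, 0.0, -0.001]
contact_force: [-0.4, -0.0, -0.5]
gripper_width: 0.046
finger_force: 0.0
```

```bash
python3 - <<'E'
from h import *
S=cam("scene","final.png")
E
```

```text
(no output)
```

View pics/final.png

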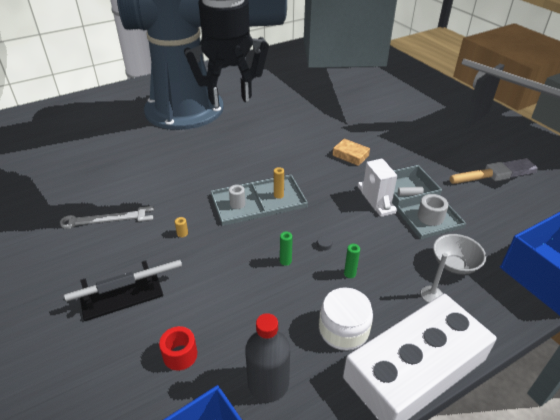

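The picture shows the pin (410,190) and large sleeve (432,209) in tray one. The small sleeve (237,197) and long bush (279,184) stand in tray two, the punch is in its cradle, and the spare is untouched at (181,227).

```bash
python3 -c "
from station import bot
print(bot.hand_in())"
```

```text
the job is handed in; nothing more can be done
None
```

I made up both kits and handed the job in at about 35 s of the 112 s allowed; the last picture shows every part in place, but the hand-in returned no verdict.

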